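# Fit the globe on the short lamp foot and pass it under the height bar

### The job

Take the blue lamp globe off the tall wooden foot and seat it, upright, in the hollow top of the short wooden foot while that is still on the left of the height gauge. Then push the short foot with its globe along the desk, from left to right, under the yellow bar and between the posts until all of it is out on the right-hand side, with the globe still seated and the lamp never touching the gauge or leaving the desk on its way under and past the bar. Leave the tall foot and everything else standing where they are, and let go of the lamp.

Things in the scene. Friction and masses are not known exactly. Their poses are not given: they have to be found in the camera images.
- gauge: fixed height gauge: yellow bar (8 mm along the travel, 14 mm high, underside 139 mm up) on two steel posts; origin on the desk under the bar's middle; +x = direction of travel (robot's left to right), y along the bar, z up. Posts 14 mm diameter, 158 mm tall, at y = +-69 mm, feet 56 (x) x 30 (y) x 8 mm; clear way between the feet 108 mm; clamp knobs end at y = +-91 mm, 155 mm up
- bar_mid (a point): middle of the underside of the yellow bar
- short_foot: the shorter wooden lamp foot, a plain turned cylinder standing on the desk, loose: diameter 62 mm, height 60 mm, 150 g, with a round hollow (radius 31.5 mm, 50 mm wide, 13 mm deep) in its top; origin at the centre of its underside, z up
- tall_foot: the taller wooden lamp foot, loose: 76 mm high, otherwise like the short one; the globe sits on it at the start; origin at the centre of its underside
- lamp_head: lamp globe, 84 mm tall, about 90 g: blue ball of radius 31 mm with a grey metal cap below, weighted at the bottom, and on top an upright brass finial to grip it by, 24 mm in diameter, from 60 to 84 mm; origin at the lowest point of the ball, z up along its axis. Seated in a foot, the origin lies 13 mm below the foot's rim: 47 mm over the underside of the short foot
- glue_bottle: bystander: white glue bottle with an orange tip, 47 mm in diameter, 148 mm tall, standing 95 mm from the short foot's axis; origin at the centre of its underside
- solder_reel: bystander: green reel, 60 mm in diameter, 35 mm tall, standing beyond the gauge on its right-hand side; origin at the centre of its underside
- long_nose_pliers: bystander, fixed: red pliers lying flat, 48 x 192 x 12 mm; origin at the middle of the underside
- ball_centre (a point): centre of the globe's ball, on its axis 31 mm above its origin; seated on the short foot it lies on the foot's axis, 78 mm over its underside (the top of the lamp is then 131 mm up; on the tall foot it would be 147 mm)
There are look-alikes about, which are no part of the job. Leave any orange or purple look-alike of the short_foot alone.

How it is judged (in metres and radians):
On the way, in this order (a step that is already met when the one before it is completed fails the run):
1. the globe sits upright and released in the hollow of the short foot, which is still on the left of the bar (horizontal distance between ball_centre and short_foot below 0.005 m and z of ball_centre in the frame of short_foot between 0.075 and 0.0815 m and angle between lamp_head's own z axis and vertical below 0.2 rad and angle between short_foot's own z axis and vertical below 0.1 rad and contact force between the fingers and lamp_head below 0.1 N and x of short_foot in the frame of gauge below -0.04 m), for 0.2 s.
2. the short foot with the globe seated stands on the desk under the bar, between the posts (horizontal distance between ball_centre and short_foot below 0.005 m and z of ball_centre in the frame of short_foot between 0.075 and 0.0815 m and angle between lamp_head's own z axis and vertical below 0.2 rad and height (world z) of short_foot below 0.006 m and angle between short_foot's own z axis and vertical below 0.1 rad and x of short_foot in the frame of gauge between -0.012 and 0.012 m and y of short_foot in the frame of gauge between -0.035 and 0.035 m), for 0.05 s.
At the end, for the whole second after the job is handed in: The short foot stands at rest on the desk, wholly past the bar on the right (its axis 35 to 140 mm beyond the bar's middle, within 60 mm sideways), the globe seated in it (centred to 5 mm, tilted under 0.2 rad, fully down to 3 mm); the tall foot stands (horizontal distance between ball_centre and short_foot below 0.005 m and z of ball_centre in the frame of short_foot between 0.075 and 0.0815 m and angle between lamp_head's own z axis and vertical below 0.2 rad and height (world z) of each of short_foot, tall_foot below 0.006 m and angle between each of short_foot, tall_foot's own z axis and vertical below 0.1 rad and x of short_foot in the frame of gauge between 0.035 and 0.14 m and y of short_foot in the frame of gauge between -0.06 and 0.06 m and linear speed of each of short_foot, lamp_head below 0.01 m/s); the robot touches nothing.
It fails at once if the globe or the short foot touches the gauge (contact force between any of lamp_head, short_foot and gauge above 1 N).
It fails at once if the short foot is tipped, or lifted off the desk under or past the bar (angle between short_foot's own z axis and vertical above 0.35 rad or (x of short_foot in the frame of gauge above -0.03 m and height (world z) of short_foot above 0.008 m)).
It fails at once if the tall foot is moved more than 25 mm or tipped (distance of tall_foot from where it was at the start of the episode above 0.025 m or angle between tall_foot's own z axis and vertical above 0.35 rad).
It fails at once if the glue bottle is moved more than 25 mm or tipped (distance of glue_bottle from where it was at the start of the episode above 0.025 m or angle between glue_bottle's own z axis and vertical above 0.35 rad).
It fails at once if the reel is moved more than 25 mm or tipped (distance of solder_reel from where it was at the start of the episode above 0.025 m or angle between solder_reel's own z axis and vertical above 0.35 rad).
It also fails if it takes over 72 s, if anything falls off the work surface, if the arm or the gripper's body presses on something with over 40 N, if the wrist force passes 120 N, or if a joint passes its speed limit or range.

### The arm

A 6-joint arm with a two-finger parallel gripper is mounted at the origin on the work surface; the furniture and walls round the work are solid. World frame = base frame: x ahead of the robot, y to its left, z up, the work surface at z = 0. Lengths are in mm, angles in rad, forces in N, time in s.
With the tool pointing down it reaches from about 350 to 875 mm from the base axis. Payload 4.2 kg.
Tool frame: the origin (TCP) lies on the mounting face of the last link; the fingertips stand 173 mm ahead of it and the grasp point (between the pads) lies 155 mm ahead of it; z points along the fingers, y is the direction in which the jaws open and shut (so a half turn about z gives the same grasp; the last joint's range is limited). The gripper opens to 85 mm and grips with 20 to 120 N. Pads are 22 mm wide; open, the fingers measure 114 mm over their backs; the gripper's body (76 mm by 85 mm) begins 54 mm behind the grasp point. The pads swing forward as they close: fully open they stand 13 mm farther back than shut.
Start: joints at [1.606, 0.385, 0.008, 0, -1.194, -0.259], TCP at [138.679, 609.4, 404.712] pointing down, gripper open.
Joint ranges: [-3.14, 3.14], [-1.21, 2.06], [-1.07, 1.41], [-3.16, 2.05], [-2.99, -0.16], [-3.1, 3.1]. Speed limits (rad/s): [2.79, 2.79, 3.14, 3.14, 3.14, 3.14].

### API

Orientations are given as a unit quaternion [x, y, z, w].
In Python, from bench import arm gives the robot as it stands.
- The arm moves only by the shell command python3 -m jog 'ROWS' [OPENING]. ROWS is JSON, a list that holds one entry, the list of rows, each a list of 4 numbers: the shift along the tool's x, y, z in mm, then the turn about the tool's z in degrees. In form: [[[x, y, z, spin], ...]]. A call has exactly 5 rows; each row is the pose to reach, as a shift and turn from the pose measured when the call began, along the tool's axes at that moment; what a row does not reach only later rows make up. A row lasts 1/8 s, in which the tool goes at most 62.5 mm and 10.7 degrees, less where a joint would pass 70% of its speed; a pose out of reach is approached as far as the arm can. A call with a gripper value outside its range is refused whole. OPENING is the finger opening in mm, from 0 to 85.4, set as the call begins (- or left out, the last holds). The fingers move at their own pace and stop on an object; the grip force is fixed at half the most. Time passes only in rows, so rows that repeat a pose let the fingers close, or fill a call up. It gives the time, the measured TCP pose, the force and the opening at its end, in the units of the state.
- arm.read_state(): the state, without advancing time (a new reading comes with each control period).
- arm.get_image(name): name is "scene" or "top" or "wrist"; returns (picture, depth): 400x640x3 uint8, blue, green, red; 400x640 float32, mm along the optical axis (not along the pixel's ray), 0 where there is no reading.
- arm.camera_params(name): a dict with "mtx" (3x3 intrinsics, pixels), "R" (3x3) and "t" (3): a world point X has camera coordinates R X + t. Camera axes: x right, y down, z forward; pixel columns grow to the right and rows downward; lengths in mm; the calibration is good to about 2 mm. A picture is of the moment at which its call begins: read the wrist's pose just before it. camera_params takes no time and is no camera call; for the wrist camera it gives the pose at the moment of the call.
- arm.job_done(): hands the job in, once; it reports no verdict.
The state is a dict: "clock": time; "joints": joint angles; "joint_vel": joint speeds; "joint_efforts": joint torques, N m; "position": TCP position; "ee_rot": TCP orientation; "contact_force": force on the tool from outside, world axes, zero at the start; "wrist_torque": the same for the moment, N m; "gripper_width": finger opening in mm.
Only numpy, scipy, OpenCV 4.12 (cv2) and the standard library are available. Lean on these libraries where they do the work, as an engineer would, in place of code of your own. Each camera call takes 0.05 s, during which the arm holds its last target.

## Working session

There is one attempt and no reset: what is moved stays moved. The work goes in short steps, Python scripts to look and compute and a shell command to move; the robot and the scene stay as the last step left them, time stands still between calls to the robot, and variables do not carry over. Pictures are saved under pics/ and viewed, and the job is handed in when it is done.

```bash
mkdir -p pics; ls; cat > h.py <<'E'
from bench import arm
import numpy as np, cv2
def snap(n,fn):
    p=arm.camera_params(n); im,d=arm.get_image(n)
    cv2.imwrite('pics/'+fn+'.png',im); np.savez('pics/'+fn+'.npz',im=im,d=d,**{k:np.array(p[k]) for k in('mtx','R','t')})
    return im,d,p
def load(fn):
    z=np.load('pics/'+fn+'.npz'); return z['im'],z['d'],z
def ray(p,u,v,h):
    K,R,t=[np.array(p[k],float) for k in('mtx','R','t')]
    c=-R.T@t.ravel(); r=R.T@np.linalg.inv(K)@np.array([u,v,1.]); return c+r*(h-c[2])/r[2]
def dep(p,u,v,d):
    K,R,t=[np.array(p[k],float) for k in('mtx','R','t')]
    return R.T@(np.linalg.inv(K)@np.array([u,v,1.])*d-t.ravel())
E
python3 - <<'E'
from h import *
for n in('scene','top','wrist'):
    im,d,p=snap(n,n+'0'); print(n,np.round(p['mtx'],1).tolist(),np.round(p['R'],3).tolist(),np.round(p['t'],1).tolist())
print(arm.read_state())
E
```

```text
pics
scene [[481.5, 0.0, 323.4], [0.0, 481.5, 196.7], [0.0, 0.0, 1.0]] [[0.877, -0.481, 0.003], [-0.322, -0.592, -0.739], [0.357, 0.647, -0.674]] [-407.9, 303.8, 1286.3]
top [[366.1, 0.0, 309.7], [0.0, 366.1, 195.8], [0.0, 0.0, 1.0]] [[0.013, -1.0, 0.004], [-0.994, -0.013, -0.112], [0.112, -0.003, -0.994]] [71.3, 523.0, 1168.1]
wrist [[327.2, 0.0, 316.2], [0.0, 327.2, 199.0], [0.0, 0.0, 1.0]] [[-0.222, -0.975, 0.001], [-0.938, 0.214, 0.272], [-0.265, 0.059, -0.962]] [624.2, -35.2, 378.1]
{'clock': 0.15, 'joints': array([ 1.60562682e+00,  3.85393366e-01,  6.95516970e-03, -3.42356463e-04,
       -1.19400312e+00, -2.58629659e-01]), 'joint_vel': array([ 0.00213395, -0.00290996,  0.00450205,  0.00184979,  0.00115139,
        0.00168265]), 'joint_efforts': array([ 3.04880678e-04, -3.92680371e+01,  1.88580930e+01,  4.18855771e+00,
       -3.43611078e-03, -1.25986869e-06]), 'position': array([138.62705191, 609.28623611, 403.87198896]), 'ee_rot': array([ 9.93738373e-01, -1.11728884e-01, -3.71560037e-05,  8.36921371e-04]), 'contact_force': array([-0.51862817,  0.66250158,  0.3045888 ]), 'wrist_torque': array([ 0.03593082,  0.00943986, -0.03379515]), 'gripper_width': 85.44477039578037}
```

View pics/scene0.png

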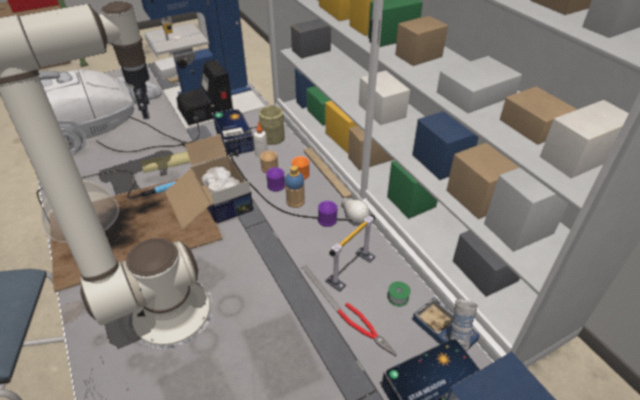

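View pics/top0.png

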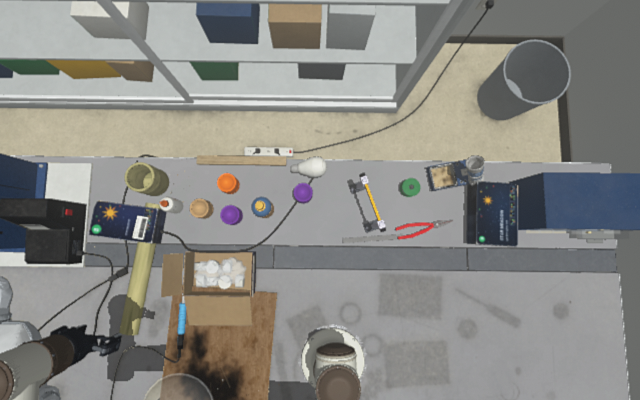

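View pics/wrist0.png

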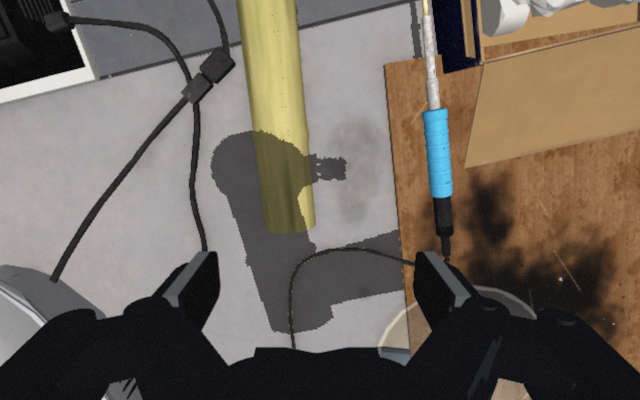

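```bash
python3 - <<'E'
from h import *
im,d,p=load('top0')
c=cv2.resize(im[150:250,140:300],None,fx=5,fy=5,interpolation=3); cv2.imwrite('pics/c1.png',c)
c=cv2.resize(im[160:250,330:470],None,fx=5.5,fy=5.5,interpolation=3); cv2.imwrite('pics/c2.png',c)
for n,u,v,h in[('short',200,208,60),('tallglobe',262,207,160),('bottle',168,206,148),('purp',231,215,60),('purp2',303,193,60),('or',228,183,60),('reel',410,187,35),('bar1',367,177,153),('bar2',380,225,153)]:
    print(n,np.round(ray(p,u,v,h)),np.round(dep(p,u,v,d[v,u])))
E
```

```text
short [475. 426.  60.] [476. 429.  48.]
tallglobe [473. 217. 160.] [474. 219. 140.]
bottle [473. 493. 148.] [477. 511. 102.]
purp [454. 327.  60.] [455. 330.  46.]
purp2 [527. 100.  60.] [529. 100.  48.]
or [556. 340.  60.] [559. 344.  44.]
reel [ 555. -249.   35.] [ 560. -259.    1.]
bar1 [566. -90. 153.] [ 592. -114.   -0.]
bar2 [ 425. -127.  153.] [ 425. -126.  157.]
```

View pics/c1.png

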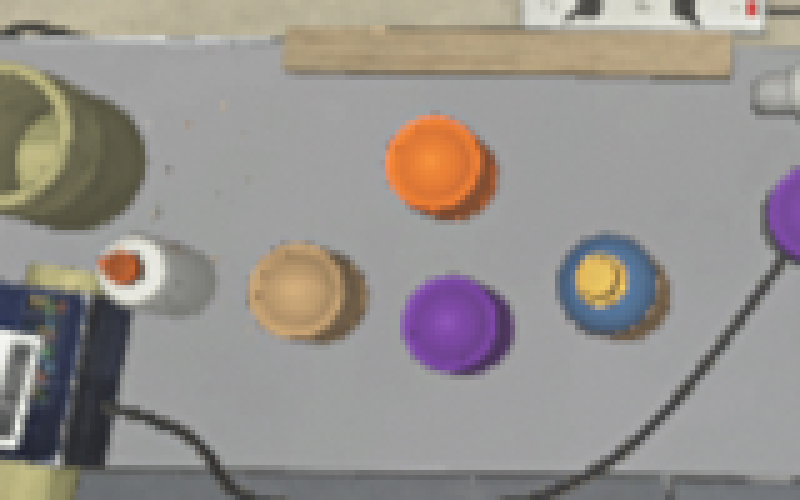

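View pics/c2.png

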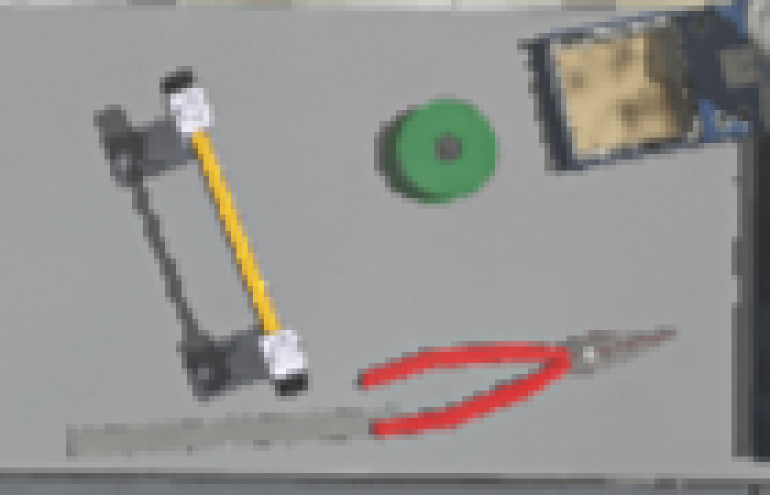

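Candidates (top view): wooden foot at (200,208), orange at (228,183), purple at (231,215) and (303,193). The plain-wood one beside the bottle at (166,205) is the short foot. The blue globe with brass finial at (262,207) stands on the tall foot. The gauge is at about (373,201). The enlarged crop confirms the colours and the hollow.

```bash
cat > meas.py <<'E'
from h import *
def comp(im,lo,hi,box=None):
    hsv=cv2.cvtColor(im,cv2.COLOR_BGR2HSV); m=cv2.inRange(hsv,lo,hi)
    if box is not None:
        k=np.zeros_like(m); x0,y0,x1,y1=box; k[y0:y1,x0:x1]=255; m&=k
    n,l,s,c=cv2.connectedComponentsWithStats(m)
    i=1+np.argmax(s[1:,4]); return (l==i).astype(np.uint8)*255,s[i],c[i]
E
python3 - <<'E'
from meas import *
im,d,p=load('top0')
# short foot top
m,s,c=comp(im,(8,60,150),(20,140,255),(180,190,220,230)); print('short',s,c)
for h in(60,): print(np.round(ray(p,*c,h),1), 'width mm',s[2]/366*1090,s[3]/366*1090)
m,s,c=comp(im,(18,90,120),(32,255,255),(245,190,280,225)); print('finial',s,c,np.round(ray(p,*c,147),1))
m,s,c=comp(im,(95,80,50),(120,255,255),(245,190,280,225)); 
(cx,cy),r=cv2.minEnclosingCircle(np.argwhere(m)[:,::-1].astype(np.float32)); print('ball',s,cx,cy,r,np.round(ray(p,cx,cy,94),1))
m,s,c=comp(im,(0,150,120),(10,255,255),(150,190,180,225)); print('tip',s,c,np.round(ray(p,*c,145),1))
m,s,c=comp(im,(18,150,120),(32,255,255),(350,160,390,235)); print('bar',s,c)
pts=np.argwhere(m)[:,::-1].astype(np.float32)
vx,vy,x0,y0=cv2.fitLine(pts,cv2.DIST_L2,0,.01,.01).ravel()
pr=(pts-[x0,y0])@[vx,vy]; a,b=np.array([x0,y0])+np.outer([pr.min(),pr.max()],[vx,vy])
A=ray(p,*a,153);B=ray(p,*b,153);M=ray(p,*c,153);print(np.round([A,B,M],1),np.linalg.norm(A-B))
D=(B-A)[:2]; 
m,s,c=comp(im,(60,80,50),(85,255,255),(390,170,440,205)); (cx,cy),r=cv2.minEnclosingCircle(np.argwhere(m)[:,::-1].astype(np.float32));print('reel',np.round(ray(p,cx,cy,35),1),r/366*1120)
for n,(x0,y0,x1,y1) in dict(or_=(210,170,245,200),pu=(215,200,245,228),pu2=(288,180,318,208)).items():
    m,s,c=comp(im,(0,100,120),(15,255,255),(x0,y0,x1,y1)) if n=='or_' else comp(im,(130,80,80),(160,255,255),(x0,y0,x1,y1)); print(n,np.round(ray(p,*c,60),1))
im,d,p=load('scene0')
cv2.imwrite('pics/c3.png',cv2.resize(im[110:280,230:430],None,fx=4,fy=3.5,interpolation=3))
E
```

```text
short [190 199  19  19 281] [198.78291815 207.71530249]
[475.9 429.5  60. ] width mm 56.58469945355191 56.58469945355191
finial [255 201  10  10  82] [259.68292683 205.51219512] [478.1 225.1 147. ]
ball [252 198  19  18 159] 261.0401611328125 206.38320922851562 9.271505355834961 [480. 228.  94.]
tip [160 201   8   5  26] [163.88461538 203.03846154] [481.9 507.2 145. ]
bar [365 184  16  36  94] [372.22340426 201.67021277]
[[ 544.8  -85.3  153. ]
 [ 441.7 -124.   153. ]
 [ 493.3 -104.7  153. ]] 110.10344138010298
reel [ 554.2 -250.8   35. ] 27.952841253228527
or_ [555.8 341.2  60. ]
pu [455.2 327.5  60. ]
pu2 [529.1 101.2  60. ]
```

View pics/c3.png

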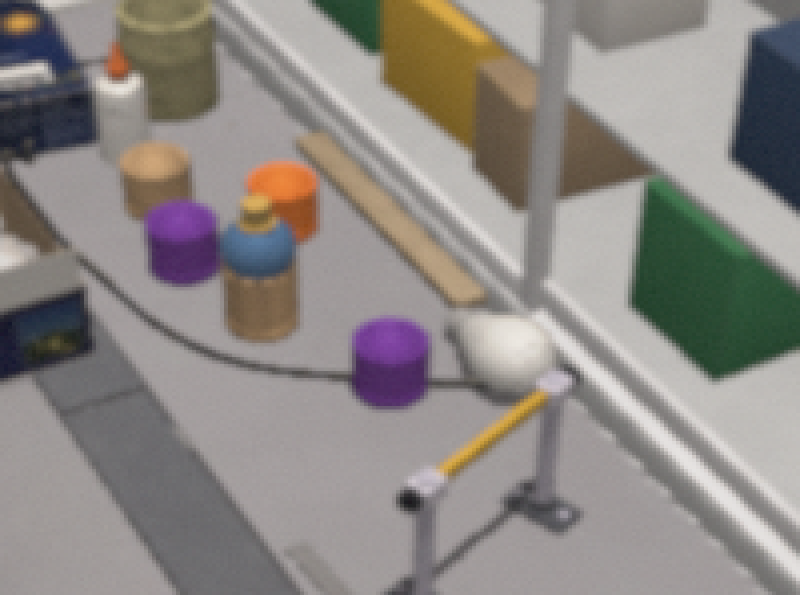

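```bash
cat > go.py <<'E'
import sys
from h import *
from scipy.spatial.transform import Rotation as Ro
s=arm.read_state(); Rm=Ro.from_quat(s['ee_rot']).as_matrix()
def to(x,y,z,jaw=None):
    d=Rm.T@(np.array([x,y,z])-s['position']); sp=''
    if jaw is not None:
        a=np.degrees(np.arctan2(Rm[1,1],Rm[0,1])); sp=(a-jaw+90)%180-90
    print('tool shift',np.round(d,1),'spin',sp)
if __name__=='__main__':
    a=[float(v) for v in sys.argv[1:]]; print('now',np.round(s['position'],1),'q',np.round(s['ee_rot'],3),'F',np.round(s['contact_force'],1),'w',round(s['gripper_width'],1),'t',s['clock'],'jaw',np.degrees(np.arctan2(Rm[1,1],Rm[0,1])),'j6',s['joints'][5]); to(*a)
E
python3 go.py 476 429.5 330 -150
```

```text
now [138.6 609.3 403.9] q [ 0.994 -0.112 -0.     0.001] F [-0.5  0.7  0.3] w 85.4 t 0.15 jaw -102.82998544566344 j6 -0.25862965852941683
tool shift [368.9 100.3  74.1] spin 47.17001455433655
```

```bash
python3 -m jog '[[[60,16,0,9],[120,32,0,18],[180,48,0,27],[240,64,0,36],[300,80,20,46]]]'; python3 go.py 476 429.5 330 -150
```

```text
clock: 0.78
position: [412.9, 464.9, 386.2]
ee_rot: [0.87, -0.493, 0.0, -0.001]
contact_force: [0.7, 0.5, -0.1]
gripper_width: 85.4
now [412.9 464.9 386.2] q [ 0.87  -0.493  0.    -0.001] F [ 0.7  0.5 -0.1] w 85.4 t 0.775 jaw -149.1338303133221 j6 -0.5665223230502755
tool shift [ 62.8 -35.9  56.3] spin 0.8661696866778925
```

```bash
python3 -m jog '[[[35,-20,30,1],[63,-36,56,1],[63,-36,56,1],[63,-36,56,1],[63,-36,56,1]]]'; python3 - <<'E'
from meas import *
im,d,p=snap('wrist','w1')
E
python3 go.py 476 429.5 205
```

```text
clock: 1.4
position: [475.5, 430.3, 331.5]
ee_rot: [0.866, -0.5, 0.001, -0.002]
contact_force: [0.4, -0.1, 0.1]
gripper_width: 85.3
now [475.5 430.2 331.5] q [ 0.866 -0.5    0.001 -0.002] F [-0.6 -0.1 -0.3] w 85.7 t 1.45 jaw -150.04431487209206 j6 -0.4651577069048297
tool shift [  1.1   0.5 126.5] spin
```

View pics/w1.png

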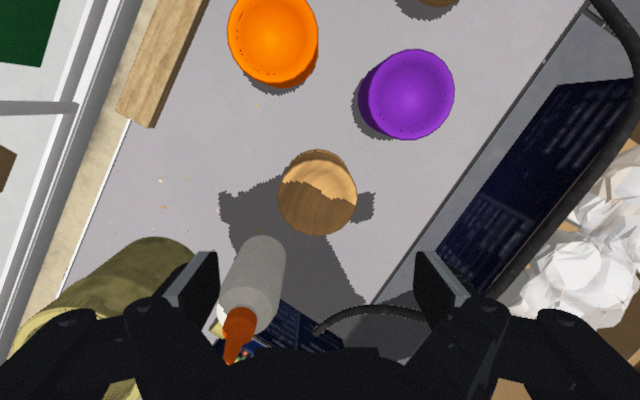

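```bash
python3 - <<'E'
from meas import *
im,d,p=load('w1')
R=p['R'];print('cam',-R.T@p['t'])
cv2.imwrite('pics/c4.png',cv2.resize(im[130:260,240:400],None,fx=4.5,fy=4.5,interpolation=3))
dd=d[130:260,240:400]
for v in range(140,250,6):
    print(v,[tuple(np.round(dep(p,u,v,d[v,u])).astype(int)) for u in(290,318,346)])
E
```

```text
cam [510.24993481 370.50035637 300.2630165 ]
140 [(np.int64(517), np.int64(409), np.int64(0)), (np.int64(495), np.int64(396), np.int64(1)), (np.int64(473), np.int64(383), np.int64(-1))]
146 [(np.int64(515), np.int64(414), np.int64(-1)), (np.int64(492), np.int64(401), np.int64(0)), (np.int64(470), np.int64(388), np.int64(-1))]
152 [(np.int64(512), np.int64(418), np.int64(0)), (np.int64(491), np.int64(403), np.int64(21)), (np.int64(467), np.int64(393), np.int64(-1))]
158 [(np.int64(509), np.int64(423), np.int64(0)), (np.int64(491), np.int64(403), np.int64(55)), (np.int64(465), np.int64(397), np.int64(1))]
164 [(np.int64(507), np.int64(426), np.int64(12)), (np.int64(489), np.int64(406), np.int64(59)), (np.int64(462), np.int64(402), np.int64(0))]
170 [(np.int64(505), np.int64(421), np.int64(59)), (np.int64(487), np.int64(411), np.int64(56)), (np.int64(468), np.int64(401), np.int64(53))]
176 [(np.int64(503), np.int64(424), np.int64(61)), (np.int64(484), np.int64(416), np.int64(51)), (np.int64(467), np.int64(404), np.int64(59))]
182 [(np.int64(501), np.int64(429), np.int64(59)), (np.int64(
[... 949 characters left out ...]
int64(485), np.int64(458), np.int64(59)), (np.int64(465), np.int64(449), np.int64(54)), (np.int64(447), np.int64(436), np.int64(59))]
230 [(np.int64(475), np.int64(486), np.int64(-1)), (np.int64(463), np.int64(452), np.int64(59)), (np.int64(428), np.int64(458), np.int64(-1))]
236 [(np.int64(472), np.int64(491), np.int64(-1)), (np.int64(460), np.int64(456), np.int64(59)), (np.int64(425), np.int64(463), np.int64(0))]
242 [(np.int64(469), np.int64(496), np.int64(0)), (np.int64(445), np.int64(483), np.int64(-1)), (np.int64(421), np.int64(469), np.int64(0))]
248 [(np.int64(466), np.int64(502), np.int64(1)), (np.int64(442), np.int64(488), np.int64(0)), (np.int64(418), np.int64(475), np.int64(-1))]
```

View pics/c4.png

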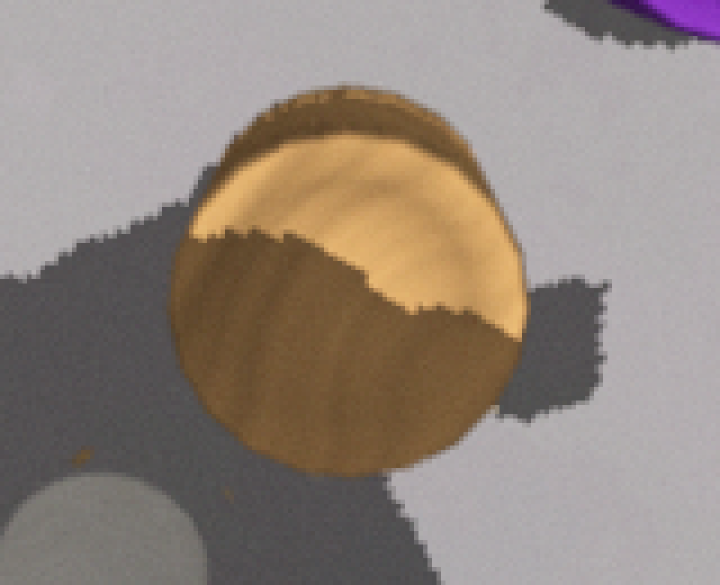

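```bash
python3 -m jog '[[[0,0,40,0],[0,0,80,0],[0,0,120,0],[0,0,139,0],[0,0,139,0]]]'; python3 -m jog '[[[0,0,0,0],[0,0,0,0],[0,0,0,0],[0,0,0,0],[0,0,0,0]]]' 55; python3 go.py 475.5 430 192
```

```text
clock: 2.08
position: [475.5, 431.1, 191.9]
ee_rot: [0.866, -0.5, 0.001, -0.001]
contact_force: [0.4, -0.0, -0.3]
gripper_width: 85.3
clock: 2.7
position: [476.0, 431.9, 194.3]
ee_rot: [0.866, -0.5, 0.001, -0.004]
contact_force: [-0.7, 0.9, 6.5]
gripper_width: 60.6
now [476.  431.9 194.3] q [ 0.866 -0.5    0.001 -0.004] F [-0.7  0.9  6.5] w 60.6 t 2.7 jaw -149.9578732607615 j6 -0.46549154151951494
tool shift [1.4 1.4 2.3] spin
```

```bash
python3 -m jog '[[[0,0,-45,0],[0,0,-95,0],[0,0,-145,0],[0,0,-190,0],[0,0,-190,0]]]'; python3 go.py 470 -18 375 -72
```

```text
clock: 3.32
position: [475.3, 431.0, 389.5]
ee_rot: [0.866, -0.5, 0.002, -0.008]
contact_force: [-0.2, 0.8, -1.7]
gripper_width: 60.1
now [475.3 431.  389.5] q [ 0.866 -0.5    0.002 -0.008] F [-0.2  0.8 -1.7] w 60.1 t 3.325 jaw -149.94376127386414 j6 -0.4650181260691107
tool shift [386.  229.7   8.6] spin -77.94376127386414
```

```bash
python3 -m jog '[[[46,28,0,-8],[92,55,0,-16],[138,82,0,-24],[184,109,0,-32],[230,136,0,-40]]]'; python3 go.py 470 -18 375 -72;
```

```text
clock: 3.95
position: [471.9, 161.8, 384.6]
ee_rot: [0.985, -0.171, 0.003, -0.007]
contact_force: [1.6, -0.3, -1.1]
gripper_width: 60.4
now [471.9 161.8 384.6] q [ 0.985 -0.171  0.003 -0.007] F [ 1.6 -0.3 -1.1] w 60.4 t 3.95 jaw -109.68908086274884 j6 0.5743793383135624
tool shift [ 58.7 170.    7.4] spin -37.68908086274884
```

```bash
python3 -m jog '[[[18,52,0,-9],[36,104,0,-18],[54,156,0,-27],[59,170,0,-35],[59,170,0,-38]]]'; python3 - <<'E'
from meas import *
im,d,p=snap('wrist','w2')
im,d,p=snap('top','t2')
E
python3 go.py 470 -18 375 -72;
```

```text
clock: 4.58
position: [469.3, -19.8, 381.0]
ee_rot: [0.987, 0.159, 0.004, -0.005]
contact_force: [0.3, 0.5, -2.3]
gripper_width: 60.3
now [469.5 -18.8 381.2] q [ 0.987  0.158  0.004 -0.005] F [-0.4  0.7 -1.1] w 60.3 t 4.675 jaw -71.78521464229038 j6 1.5901228671061918
tool shift [ 0.6 -0.6  6.2] spin 0.2147853577096157
```

View pics/w2.png

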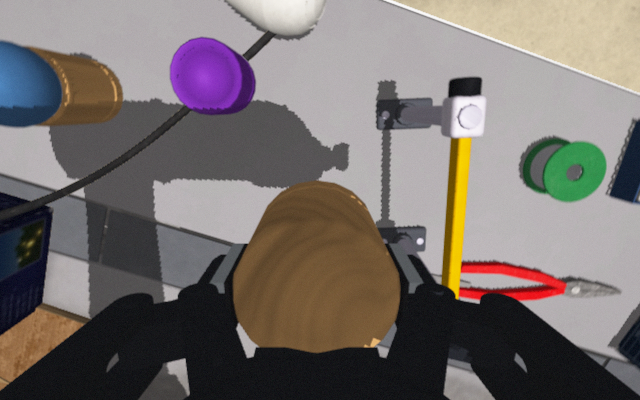

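```bash
python3 - <<'E'
from meas import *
im,d,p=load('w2')
m,s,c=comp(im,(18,150,120),(32,255,255),(420,120,480,300)); print(s)
P=np.array([dep(p,u,v,d[v,u]) for v,u in np.argwhere(m) if d[v,u]>0]); print(np.percentile(P[:,2],[5,50,95]))
Q=P[(P[:,2]>149)&(P[:,2]<157)][:,:2].astype(np.float32)
vx,vy,x0,y0=cv2.fitLine(Q,cv2.DIST_HUBER,0,.01,.01).ravel(); print('dir',vx,vy,np.degrees(np.arctan2(vy,vx)),x0,y0)
pr=(Q-[x0,y0])@[vx,vy];print(pr.min(),pr.max()); 
# white clamp block + screw, feet
hsv=cv2.cvtColor(im,cv2.COLOR_BGR2HSV)
for name,box in(('top block',(440,90,490,140)),):
    x0_,y0_,x1,y1=box
    B=np.array([dep(p,u,v,d[v,u]) for v in range(y0_,y1) for u in range(x0_,x1)]); B=B[B[:,2]>152]; print(name,len(B),B.mean(0),B.min(0),B.max(0))
print(np.round(dep(p,466,119,d[119,466]),1))
im,d,p=load('t2'); cv2.imwrite('pics/c5.png',cv2.resize(im[150:250,300:430],None,fx=6,fy=6,interpolation=3))
B=np.array([dep(p,u,v,d[v,u]) for v in range(165,235) for u in range(345,395)]); B=B[(B[:,2]>145)&(B[:,2]<165)]; 
t=B[:,:2]@[vx,vy]; print('top gauge pts along',t.min(),t.max(),np.median(B,0),len(B))
for v,u in((200,372),(205,373),(178,365),(223,379)): print(dep(p,u,v,d[v,u]))
E
```

```text
[ 447  138   24  162 1989]
[150.85275183 152.49223051 153.59963608]
dir 0.9342017 0.35674515 20.900438 501.78473 -101.55194
-60.936745 48.314785
top block 1597 [558.71712227 -79.39429294 156.99725955] [535.13744091 -93.2447336  152.01246606] [574.56085895   2.01552694 350.51947528]
[556.5 -78.9 157.5]
top gauge pts along 333.68438339316964 387.7601451170861 [ 431.03152741 -126.82030291  154.22226381] 105
[455.2163701  -31.95523218 566.71427177]
[446.38473506 -33.96874722 565.1423903 ]
[495.10904357 -19.69662864 565.8331603 ]
[ 431.03152741 -123.11027989  157.58190442]
```

View pics/c5.png

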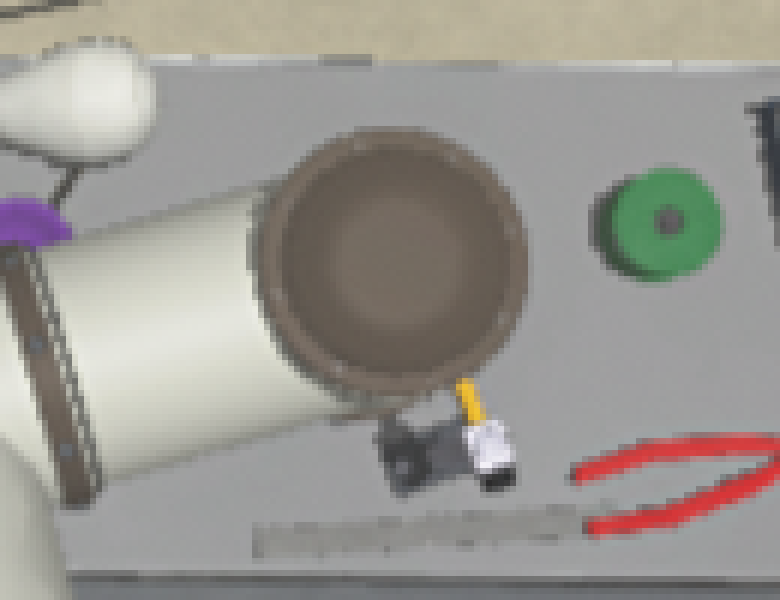

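```bash
python3 go.py 460.5 -20.5 200 -69
```

```text
now [469.5 -18.8 381.2] q [ 0.987  0.158  0.004 -0.005] F [-0.4  0.7 -1.1] w 60.3 t 4.675 jaw -71.78521464229038 j6 1.5901228671061918
tool shift [-10.9   0.5 181.1] spin -2.7852146422903843
```

```bash
python3 -m jog '[[[-10,0,45,-2],[-11,0,90,-3],[-11,0,135,-3],[-11,0,170,-3],[-11,0,178,-3]]]'; python3 go.py 460.5 -20.5 195.5 -69.1
```

```text
clock: 5.3
position: [459.1, -20.1, 200.9]
ee_rot: [0.983, 0.184, 0.001, -0.005]
contact_force: [0.7, 0.3, -0.8]
gripper_width: 60.5
now [459.1 -20.1 200.9] q [ 0.983  0.184  0.001 -0.005] F [ 0.7  0.3 -0.8] w 60.5 t 5.3 jaw -68.82366914672676 j6 1.6479036044374376
tool shift [1.1 0.9 5.4] spin 0.2763308532732367
```

```bash
python3 -m jog '[[[1,0,2,0],[1,0,3,0],[1,0,4,0],[1,0,5,0],[1,0,5,0]]]'; python3 go.py 460.5 -20.5 195.5 -69.1
```

```text
clock: 5.92
position: [460.1, -19.7, 196.2]
ee_rot: [0.983, 0.184, 0.001, -0.005]
contact_force: [0.6, -0.2, -1.6]
gripper_width: 60.8
now [460.1 -19.7 196.2] q [ 0.983  0.184  0.001 -0.005] F [ 0.6 -0.2 -1.6] w 60.8 t 5.925 jaw -68.82909661081601 j6 1.6480365641628156
tool shift [0.1 0.9 0.7] spin 0.27090338918398515
```

```bash
python3 -m jog '[[[0,0,1,0],[0,0,2,0],[0,0,3,0],[0,0,3,0],[0,0,3,0]]]'; python3 go.py 460.5 -20.5 195.5 -69.1
```

```text
clock: 6.55
position: [460.3, -19.6, 194.3]
ee_rot: [0.983, 0.184, 0.002, -0.005]
contact_force: [-2.3, 1.8, 10.4]
gripper_width: 60.5
now [460.3 -19.6 194.3] q [ 0.983  0.184  0.002 -0.005] F [-2.3  1.8 10.4] w 60.5 t 6.55 jaw -68.79913041076846 j6 1.6480186430506403
tool shift [-0.1  0.9 -1.2] spin 0.3008695892315387
```

On the desk. Release, rise, and look.

```bash
python3 -m jog '[[[0,0,0,0],[0,0,0,0],[0,0,-15,0],[0,0,-60,0],[0,0,-100,0]]]' 85; python3 -m jog '[[[0,0,-30,0],[0,0,-60,0],[0,0,-60,0],[0,0,-60,0],[0,0,-60,0]]]'; python3 - <<'E'
from meas import *
im,d,p=snap('wrist','w3')
E
python3 go.py 478 225 340 -69
```

```text
clock: 7.18
position: [460.2, -20.7, 295.2]
ee_rot: [0.983, 0.184, 0.001, -0.005]
contact_force: [0.5, -0.2, -0.3]
gripper_width: 85.0
clock: 7.8
position: [459.8, -21.3, 354.0]
ee_rot: [0.983, 0.184, -0.0, -0.005]
contact_force: [0.2, 1.0, 0.2]
gripper_width: 85.2
now [459.9 -21.3 354.1] q [ 0.983  0.184  0.    -0.005] F [0.2 0.5 0.9] w 85.2 t 7.85 jaw -68.80295489073046 j6 1.6419940251837597
tool shift [ 105.9 -223.    16.4] spin 0.19704510926953844
```

View pics/w3.png

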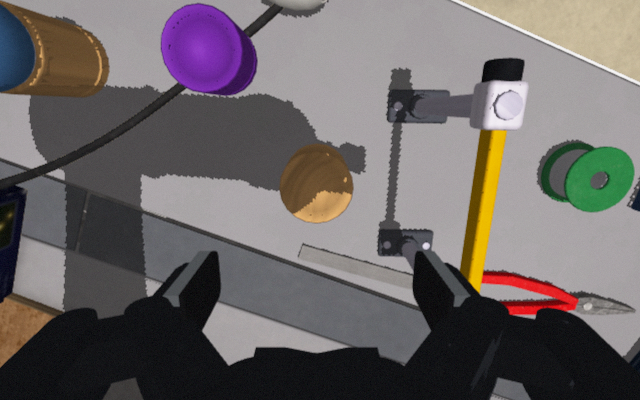

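```bash
cat >> meas.py <<'E'
def cloud(d,p,box):
    x0,y0,x1,y1=box; v,u=np.mgrid[y0:y1,x0:x1]; u=u.ravel();v=v.ravel();z=d[v,u]; k=z>0
    K=np.linalg.inv(p['mtx']); C=(K@np.vstack([u,v,np.ones_like(u)])[:,k])*z[k]
    return (np.array(p['R']).T@(C-np.array(p['t']).reshape(3,1))).T
def rim(P,lo,hi):
    Q=P[(P[:,2]>lo)&(P[:,2]<hi)][:,:2].astype(np.float32); (x,y),r=cv2.minEnclosingCircle(Q); return round(x,1),round(y,1),round(r,1),len(Q)
E
python3 - <<'E'
from meas import *
im,d,p=load('w3')
P=cloud(d,p,(275,135,360,230)); print('foot',rim(P,40,70),rim(P,52,70))
for n,b in(('footA',(380,80,450,130)),('footB',(370,220,436,262))):
    P=cloud(d,p,b); Q=P[(P[:,2]>4)&(P[:,2]<11)]; print(n,len(Q),cv2.minAreaRect(Q[:,:2].astype(np.float32)))
P=cloud(d,p,(470,75,530,135)); Q=P[(P[:,2]>150)&(P[:,2]<162)]; print(cv2.minAreaRect(Q[:,:2].astype(np.float32)))
m,s,c=comp(im,(18,150,120),(32,255,255),(450,110,520,300))
P=np.array([dep(p,u,v,d[v,u]) for v,u in np.argwhere(m) if d[v,u]>0]);Q=P[(P[:,2]>149)&(P[:,2]<157)][:,:2].astype(np.float32)
vx,vy,x0,y0=cv2.fitLine(Q,cv2.DIST_HUBER,0,.01,.01).ravel(); print('dir',np.degrees(np.arctan2(vy,vx)),x0,y0)
E
```

```text
foot (462.7, -17.4, 31.2, 4300) (462.7, -17.4, 31.1, 2901)
footA 1175 ((557.662109375, -81.25698852539062), (29.67852783203125, 55.6190185546875), 21.19576072692871)
footB 962 ((429.4400634765625, -129.45309448242188), (29.43028450012207, 56.48060607910156), 21.51991844177246)
((558.1281127929688, -81.0890884399414), (28.826120376586914, 20.165531158447266), 19.24073600769043)
dir 20.656965 507.59332 -99.58295
```

```bash
python3 -m jog '[[[22,-45,0,0],[44,-90,0,0],[66,-135,0,0],[88,-180,0,0],[106,-223,5,0]]]'; python3 -m jog '[[[0,0,0,0],[0,0,0,0],[0,0,0,0],[0,0,0,0],[0,0,0,0]]]'; python3 - <<'E'
from meas import *
im,d,p=snap('wrist','w4')
E
python3 go.py 478 225 300 -69
```

```text
clock: 8.48
position: [478.2, 226.8, 350.8]
ee_rot: [0.983, 0.184, -0.0, -0.005]
contact_force: [0.3, 0.2, 0.1]
gripper_width: 85.0
clock: 9.1
position: [478.2, 226.2, 351.1]
ee_rot: [0.983, 0.184, 0.0, -0.005]
contact_force: [-0.2, -0.3, -0.6]
gripper_width: 85.0
now [478.2 226.3 351. ] q [ 0.983  0.184 -0.    -0.005] F [-1.2 -0.1 -0.2] w 84.9 t 9.15 jaw -68.82370931994089 j6 1.1987025343051703
tool shift [-0.8  1.6 51. ] spin 0.17629068005911108
```

View pics/w4.png

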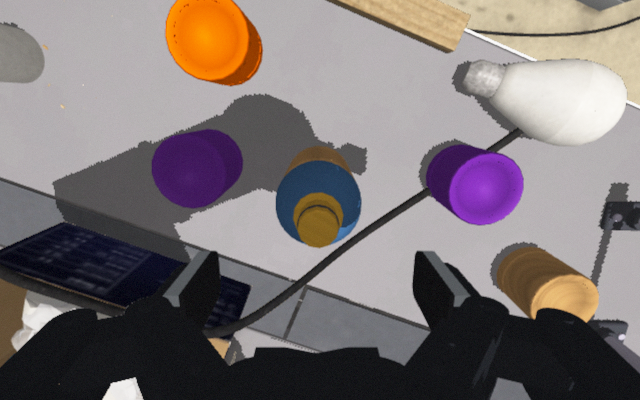

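```bash
python3 - <<'E'
from meas import *
im,d,p=load('w4')
P=cloud(d,p,(285,185,355,255)); print('finial',P[:,2].max(),rim(P,143,152),rim(P,146,152))
P=cloud(d,p,(270,155,365,250)); Q=P[(P[:,2]>75)&(P[:,2]<120)]
# sphere fit
A=np.c_[2*Q,np.ones(len(Q))]; s=np.linalg.lstsq(A,(Q**2).sum(1),rcond=None)[0]; print(s[:3],np.sqrt(s[3]+s[:3]@s[:3]))
E
```

```text
finial 148.68245057681736 (480.6, 228.1, 12.0, 1284) (480.5, 228.0, 11.7, 987)
[480.09171052 227.774481    91.85608608] 31.931351922600626
```

```bash
python3 - <<'E'
from go import *
print(Rm[:,2], s['position']+155*Rm[:,2])
E
python3 go.py 480.5 228 300 -69
```

```text
[-0.0017538   0.00921873 -0.99995597] [477.95758184 227.7349334  196.0222416 ]
now [478.2 226.3 351. ] q [ 0.983  0.184 -0.    -0.005] F [-1.2 -0.1 -0.2] w 84.9 t 9.15 jaw -68.82370931994089 j6 1.1987025343051703
tool shift [ 2.6 -0.3 51. ] spin 0.17629068005911108
```

```bash
python3 -m jog '[[[2.4,0.6,20,0],[2.4,0.6,40,0],[2.4,0.6,51,0],[2.4,0.6,51,0],[2.4,0.6,51,0]]]'; python3 go.py 480.5 228 300;python3 -m jog '[[[0,0,0,0],[0,0,0,0],[0,0,0,0],[0,0,0,0],[0,0,0,0]]]' 15; python3 -m jog '[[[0,0,0,0],[0,0,0,0],[0,0,0,0],[0,0,0,0],[0,0,0,0]]]'; python3 go.py 480.5 228 300
```

```text
clock: 9.78
position: [480.9, 227.3, 300.8]
ee_rot: [0.983, 0.184, 0.001, -0.005]
contact_force: [0.2, -0.4, 0.8]
gripper_width: 85.4
now [480.9 227.3 300.8] q [ 0.983  0.184  0.001 -0.005] F [ 0.2 -0.4  0.8] w 85.4 t 9.775 jaw -68.80793184573723 j6 1.202286101392296
tool shift [-0.1 -0.8  0.8] spin 
clock: 10.4
position: [481.0, 227.2, 301.0]
ee_rot: [0.983, 0.184, 0.001, -0.005]
contact_force: [0.6, -1.2, 1.8]
gripper_width: 21.9
clock: 11.02
position: [481.0, 227.2, 301.1]
ee_rot: [0.983, 0.184, 0.001, -0.005]
contact_force: [-1.2, -0.8, 1.2]
gripper_width: 22.1
now [481.  227.2 301.1] q [ 0.983  0.184  0.001 -0.005] F [-1.2 -0.8  1.2] w 22.1 t 11.025 jaw -68.79785588167745 j6 1.2022569534292102
tool shift [-0.2 -0.9  1.1] spin
```

```bash
python3 -m jog '[[[0,0,-5,0],[0,0,-15,0],[0,0,-35,0],[0,0,-60,0],[0,0,-60,0]]]';  python3 go.py 463.2 -18.2 361
```

```text
clock: 11.65
position: [481.4, 227.0, 363.5]
ee_rot: [0.983, 0.184, 0.003, -0.006]
contact_force: [-0.5, 0.7, -1.1]
gripper_width: 21.8
now [481.4 227.  363.5] q [ 0.983  0.184  0.003 -0.006] F [-0.5  0.7 -1.1] w 21.8 t 11.65 jaw -68.77955048248984 j6 1.2015123124949834
tool shift [-105.7  222.    -0.8] spin
```

```bash
python3 -m jog '[[[-15,32,0,0],[-38,80,0,0],[-61,128,0,0],[-83,175,0,0],[-100,210,0,0]]]';python3 -m jog '[[[-5,10,0,0],[-5,10,0,0],[-5,10,0,0],[-5,10,0,0],[-5,10,0,0]]]'; python3 - <<'E'
from meas import *
snap('top','t3');snap('scene','s3');snap('wrist','w5')
im,d,p=load('s3');cv2.imwrite('pics/c6.png',cv2.resize(im[140:300,260:420],None,fx=3.7,fy=3.7,interpolation=3))
E
python3 go.py 463.2 -18.2 361
```

```text
clock: 12.28
position: [463.3, -6.8, 359.7]
ee_rot: [0.983, 0.184, 0.003, -0.006]
contact_force: [0.3, -0.1, -0.6]
gripper_width: 22.1
clock: 12.9
position: [462.4, -17.2, 359.5]
ee_rot: [0.983, 0.184, 0.003, -0.006]
contact_force: [0.2, 0.9, -1.0]
gripper_width: 21.9
now [462.3 -17.6 359.5] q [ 0.983  0.184  0.003 -0.006] F [-0.   0.7 -1.1] w 21.7 t 13.05 jaw -68.80708702304074 j6 1.6374221292002094
tool shift [ 0.6  0.9 -1.5] spin
```

View pics/c6.png

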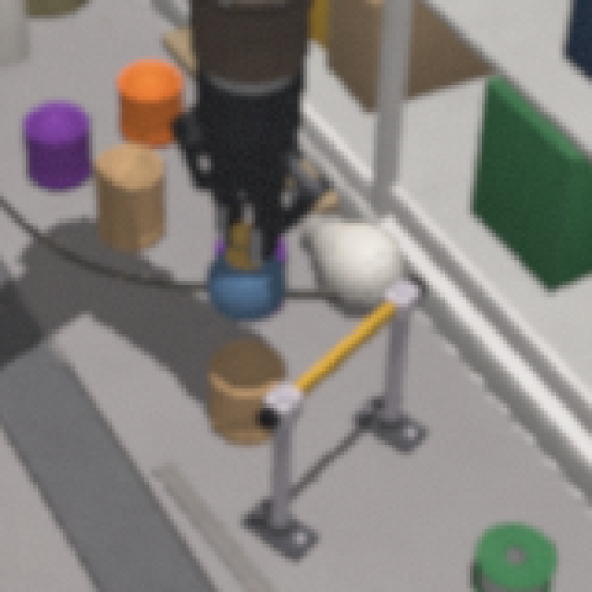

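View pics/w5.png

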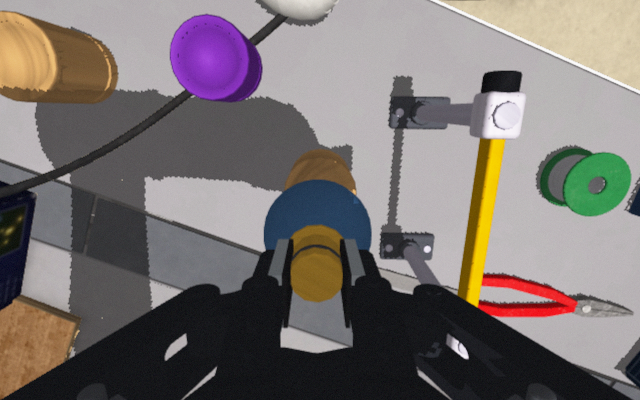

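```bash
python3 - <<'E'
from meas import *
im,d,p=load('w5')
P=cloud(d,p,(262,175,375,240)); m,s_,c=comp(im,(95,60,20),(120,255,255),(255,170,380,245))
Q=np.array([dep(p,u,v,d[v,u]) for v,u in np.argwhere(m) if d[v,u]>0]); Q=Q[(Q[:,2]>110)&(Q[:,2]<190)]; print(len(Q))
A=np.c_[2*Q,np.ones(len(Q))]; s=np.linalg.lstsq(A,(Q**2).sum(1),rcond=None)[0]; print(s[:3],np.sqrt(s[3]+s[:3]@s[:3]))
P=cloud(d,p,(280,145,362,180)); print(rim(P,45,70))
E
python3 - <<'E'
from meas import *
im,d,p=load('w5')
# cylinder side check: pts z 10..58 near foot, circle fit
P=cloud(d,p,(275,140,365,200)); Q=P[(P[:,2]>8)&(P[:,2]<62)][:,:2]
Q=Q[np.abs(np.hypot(*(Q-[462.7,-17.4]).T)-31)<4]
A=np.c_[2*Q,np.ones(len(Q))]; s=np.linalg.lstsq(A,(Q**2).sum(1),rcond=None)[0]; print(s[:2],np.sqrt(s[2]+s[:2]@s[:2]),len(Q))
E
```

```text
4652
[462.35676836 -15.79809419 152.31325981] 30.47424542926908
(474.4, -12.6, 27.8, 1202)
[464.4184438  -16.71136321] 28.375565690877536 823
```

```bash
python3 go.py 462.9 -18.6 290;python3 -m jog '[[[0,1,0,0],[0.5,1.2,20,0],[0.5,1.2,40,0],[0.5,1.5,60,0],[0.5,1.5,67,0]]]'; python3 go.py 462.9 -18.6 285
```

```text
now [462.3 -17.6 359.5] q [ 0.983  0.184  0.003 -0.006] F [-0.   0.7 -1.1] w 21.7 t 13.05 jaw -68.80708702304074 j6 1.6374221292002094
tool shift [-0.3  1.9 69.5] spin 
clock: 13.68
position: [463.3, -18.0, 291.5]
ee_rot: [0.983, 0.184, 0.002, -0.006]
contact_force: [-0.5, 0.7, -0.2]
gripper_width: 21.9
now [463.3 -18.  291.5] q [ 0.983  0.184  0.002 -0.006] F [-0.5  0.7 -0.2] w 21.9 t 13.675 jaw -68.8168357653146 j6 1.6425277814692634
tool shift [-0.6  0.5  6.5] spin
```

```bash
python3 -m jog '[[[-0.5,0.5,2,0],[-0.5,0.5,3,0],[-0.5,0.5,4,0],[-0.5,0.5,5,0],[-0.5,0.5,5,0]]]'; python3 go.py 462.9 -18.6 285
```

```text
clock: 14.3
position: [463.0, -18.6, 286.6]
ee_rot: [0.983, 0.184, 0.002, -0.006]
contact_force: [0.4, -0.4, -1.4]
gripper_width: 21.6
now [463.  -18.6 286.6] q [ 0.983  0.184  0.002 -0.006] F [ 0.4 -0.4 -1.4] w 21.6 t 14.3 jaw -68.81611905166474 j6 1.643940995770535
tool shift [-0.1 -0.   1.6] spin
```

```bash
python3 -m jog '[[[0,0,1,0],[0,0,1.5,0],[0,0,2,0],[0,0,2,0],[0,0,2,0]]]'; python3 go.py 462.9 -18.6 285
```

```text
clock: 14.92
position: [463.2, -18.6, 285.0]
ee_rot: [0.983, 0.184, 0.002, -0.006]
contact_force: [0.3, 0.4, 3.1]
gripper_width: 21.6
now [463.2 -18.6 285. ] q [ 0.983  0.184  0.002 -0.006] F [0.3 0.4 3.1] w 21.6 t 14.925 jaw -68.80371686206772 j6 1.6439910409877576
tool shift [-0.3 -0.1 -0. ] spin
```

Seated contact (3 N). Opening gently, then rise and look.

```bash
python3 -m jog '[[[0,0,0,0],[0,0,0,0],[0,0,0,0],[0,0,0,0],[0,0,0,0]]]' 50;python3 -m jog '[[[0,0,0,0],[0,0,-25,0],[0,0,-60,0],[0,0,-80,0],[0,0,-80,0]]]' 85; python3 - <<'E'
from meas import *
snap('wrist','w6')
im,d,p=load('w6'); cv2.imwrite('pics/c7.png',cv2.resize(im[100:300,200:520],None,fx=2.4,fy=2.4,interpolation=3))
m,s_,c=comp(im,(95,60,20),(120,255,255),(255,130,380,265))
Q=np.array([dep(p,u,v,d[v,u]) for v,u in np.argwhere(m) if d[v,u]>0]); Q=Q[(Q[:,2]>66)&(Q[:,2]<112)]; print(len(Q))
A=np.c_[2*Q,np.ones(len(Q))]; s=np.linalg.lstsq(A,(Q**2).sum(1),rcond=None)[0]; print(s[:3],np.sqrt(s[3]+s[:3]@s[:3]))
P=cloud(d,p,(270,150,370,265));print(P[:,2].max(),rim(P,127,134)); 
E
python3 go.py 463 -18 285
```

```text
clock: 15.55
position: [463.2, -18.6, 284.9]
ee_rot: [0.983, 0.184, 0.002, -0.006]
contact_force: [-0.4, 0.1, 0.0]
gripper_width: 50.4
clock: 16.18
position: [463.3, -19.6, 366.4]
ee_rot: [0.983, 0.184, 0.004, -0.006]
contact_force: [0.3, -0.4, -0.4]
gripper_width: 84.8
2782
[462.7672921  -17.18531259  78.18139681] 30.516118409567035
132.75667320111586 (462.7, -16.8, 11.9, 943)
now [462.8 -19.6 365. ] q [ 0.983  0.184  0.003 -0.006] F [ 0.3 -0.7 -0.7] w 85.3 t 16.225 jaw -68.81655519123376 j6 1.6420300915540769
tool shift [ 0.1 -0.5 80. ] spin
```

View pics/c7.png

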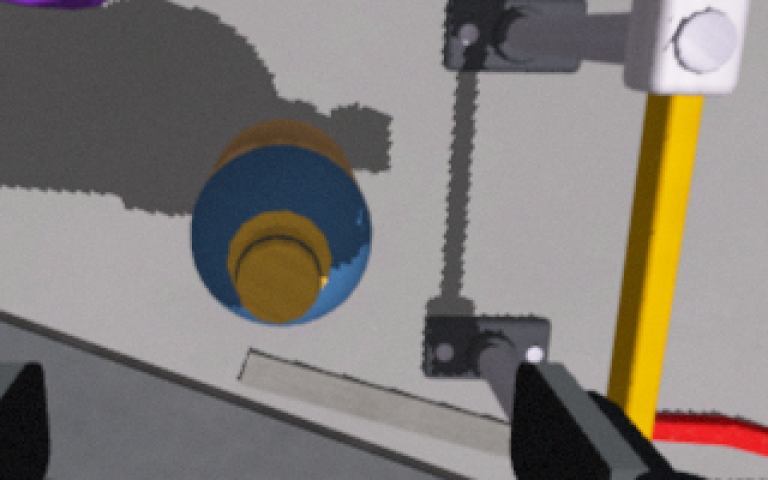

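```bash
python3 - <<'E'
from meas import *
from go import s,Rm
im,d,p=load('w6')
P=cloud(d,p,(0,150,640,400)); T=(P-s['position'])@Rm
for z0 in range(40,190,10):
    for x0,x1 in((-60,60),):
        k=(T[:,2]>=z0)&(T[:,2]<z0+10)&(T[:,0]>x0)&(T[:,0]<x1)&(np.abs(T[:,1])<140)
        Q=T[k]
        if len(Q):
            R_=Q[Q[:,1]>0];L=Q[Q[:,1]<0]
            f=lambda a:(len(a),np.round([a[:,1].min(),a[:,1].max(),a[:,0].min(),a[:,0].max()]).tolist()) if len(a) else None
            print(z0,'R',f(R_),'L',f(L))
E
```

```text
70 R (1244, [10.0, 29.0, 16.0, 22.0]) L (1247, [-29.0, -9.0, 16.0, 22.0])
80 R (6320, [0.0, 72.0, 5.0, 20.0]) L (6018, [-70.0, -0.0, 5.0, 20.0])
90 R (6089, [0.0, 74.0, -6.0, 19.0]) L (6038, [-73.0, -0.0, -6.0, 19.0])
100 R (6480, [8.0, 75.0, -12.0, 18.0]) L (6453, [-74.0, -7.0, -12.0, 18.0])
110 R (1391, [40.0, 75.0, -12.0, 15.0]) L (1394, [-74.0, -39.0, -9.0, 16.0])
120 R (882, [42.0, 57.0, -5.0, 13.0]) L (888, [-56.0, -41.0, -4.0, 13.0])
130 R (958, [42.0, 57.0, -10.0, 13.0]) L (947, [-56.0, -41.0, -10.0, 13.0])
140 R (771, [42.0, 57.0, -11.0, 13.0]) L (779, [-56.0, -41.0, -11.0, 12.0])
150 R (434, [42.0, 55.0, -10.0, 13.0]) L (436, [-55.0, -41.0, -10.0, 13.0])
160 R (2, [43.0, 43.0, -3.0, -2.0]) L None
```

```bash
python3 - <<'E'
from meas import *
from go import s,Rm
im,d,p=load('w6')
P=cloud(d,p,(0,150,640,400)); T=(P-s['position'])@Rm
for z0 in range(70,125,3):
    Q=T[(T[:,2]>=z0)&(T[:,2]<z0+3)&(np.abs(T[:,1])<140)&(np.abs(T[:,0])<60)]; Q=Q[Q[:,1]>0]
    if len(Q):
        i=Q[:,1]>Q[:,1].max()-2; print(z0,len(Q),round(Q[:,1].max(),1),'x at max',np.round([Q[i,0].min(),Q[i,0].max()]))
im,d,p=load('s3')
P=cloud(d,p,(270,80,400,230)); T=(P-np.array([462.3,-17.6,359.5]))@Rm
for z0 in range(-200,175,15):
    Q=T[(T[:,2]>=z0)&(T[:,2]<z0+15)&(np.abs(T[:,1])<110)&(np.abs(T[:,0])<110)]
    if len(Q): print(z0,len(Q),'y',np.round(np.percentile(Q[:,1],[1,99])),'x',np.round(np.percentile(Q[:,0],[1,99])))
E
```

```text
73 162 21.5 x at max [20. 21.]
76 789 28.5 x at max [17. 19.]
79 844 63.7 x at max [13. 14.]
82 1739 67.9 x at max [12. 14.]
85 2390 70.7 x at max [11. 14.]
88 2442 73.1 x at max [11. 13.]
91 2380 73.3 x at max [11. 14.]
94 1690 73.7 x at max [11. 13.]
97 1217 74.0 x at max [12. 14.]
100 1442 74.2 x at max [-7. 13.]
103 2553 74.7 x at max [-8. 13.]
106 2179 75.2 x at max [12. 13.]
109 803 75.2 x at max [11. 13.]
112 579 73.8 x at max [12. 13.]
115 249 66.3 x at max [7. 8.]
118 102 61.5 x at max [7. 7.]
121 370 49.5 x at max [10. 12.]
124 219 49.7 x at max [11. 12.]
-200 149 y [-17.  26.] x [-25.  21.]
-185 506 y [-35.  45.] x [-42.  38.]
-170 554 y [-108.   45.] x [-43.  28.]
-155 452 y [-107.   45.] x [-43.  36.]
-140 380 y [-108.   46.] x [-43.  15.]
-125 323 y [-108.   45.] x [-43.  15.]
-110 245 y [-108.   45.] x [-43.  17.]
-95 247 y [-104.   48.] x [-45.  26.]
-80 144 y [-17.  48.] x [-44.  20.]
-65 148 y [-22.  44.] x [-42.  14.]
-50 160 y [-26.  44.] x [-41.  16.]
-35 163 y [-25.  44.] x [-40.  16.]
-20 65 y [-16.  43.] x [-40.  12.]
-5 195 y [-20.  40.] x [-38.  21.]
10 134 y [-16.  41.] x [-39.  21.]
25 135 y [-17.  42.] x [-39.  12.]
40 56 y [-3. 43.] x [-37.  14.]
55 97 y [-36.  50.] x [-20.   9.]
70 205 y [-59.  68.] x [-19.  11.]
85 124 y [-57.  64.] x [-18.   2.]
100 113 y [-49.  55.] x [-18.  14.]
115 118 y [-42.  48.] x [-14.  11.]
130 49 y [-28.  27.] x [-13.  11.]
145 101 y [-24.  29.] x [-13.  12.]
160 45 y [-15.  27.] x [-16.   6.]
```

```bash
python3 - <<'E'
from meas import *
im,d,p=load('top0')
for u,v in((296,205),(290,214),(280,225),(270,235),(262,241),(254,253),(254,300)): print(u,v,np.round(ray(p,u,v,5)))
for u,v in ((254,260),(254,290)): print(dep(p,u,v,d[v,u]))
E
python3 go.py 420.5 91 350 -69.4
```

```text
296 205 [493. 123.   5.]
290 214 [463. 143.   5.]
280 225 [426. 175.   5.]
270 235 [393. 207.   5.]
262 241 [373. 233.   5.]
254 253 [334. 258.   5.]
254 300 [184. 254.   5.]
[313.46418793 252.27205516  42.04038511]
[218.40886257 251.53733566  27.60359618]
now [462.8 -19.6 365. ] q [ 0.983  0.184  0.003 -0.006] F [ 0.3 -0.7 -0.7] w 85.3 t 16.225 jaw -68.81655519123376 j6 1.6420300915540769
tool shift [   0.4 -118.3   16.4] spin 0.5834448087662452
```

```bash
python3 -m jog '[[[0,-45,0,0],[0.4,-90,0,0.6],[0.4,-122,0,0.6],[0.4,-122,30,0.6],[0.4,-122,70,0.6]]]'; python3 go.py 419.1 95 190 -69.4
```

```text
clock: 16.85
position: [418.9, 95.7, 295.3]
ee_rot: [0.984, 0.179, 0.003, -0.007]
contact_force: [0.4, 1.1, 0.0]
gripper_width: 85.0
now [418.9  95.7 295.3] q [ 0.984  0.179  0.003 -0.007] F [0.4 1.1 0. ] w 85.0 t 16.85 jaw -69.34845354363087 j6 1.3385579370509308
tool shift [ -0.9   2.  105.3] spin 0.05154645636913813
```

```bash
python3 -m jog '[[[0,0,35,0],[-0.5,0.5,70,0],[-0.5,1,105,0],[-0.5,1,120,0],[-0.5,1,126,0]]]'; python3 -m jog '[[[0,0,2,0],[0,0,3,0],[0,0,3,0],[0,0,3,0],[0,0,3,0]]]'; python3 go.py 419.1 95 165 -69.4; python3 - <<'E'
from meas import *
im,d,p=snap('scene','s4');cv2.imwrite('pics/c8.png',cv2.resize(im[140:300,260:420],None,fx=3.7,fy=3.7,interpolation=3))
E
```

```text
clock: 17.48
position: [418.6, 95.9, 167.5]
ee_rot: [0.984, 0.179, 0.001, -0.006]
contact_force: [-0.3, 0.0, -0.2]
gripper_width: 84.9
clock: 18.1
position: [418.6, 96.0, 164.8]
ee_rot: [0.984, 0.179, 0.001, -0.006]
contact_force: [-0.7, 0.8, -0.1]
gripper_width: 84.8
now [418.6  96.  164.8] q [ 0.984  0.179  0.001 -0.006] F [-0.7  0.8 -0.1] w 84.8 t 18.1 jaw -69.35840678624687 j6 1.3502769456472032
tool shift [ 0.1  1.1 -0.2] spin 0.04159321375313141
```

View pics/c8.png

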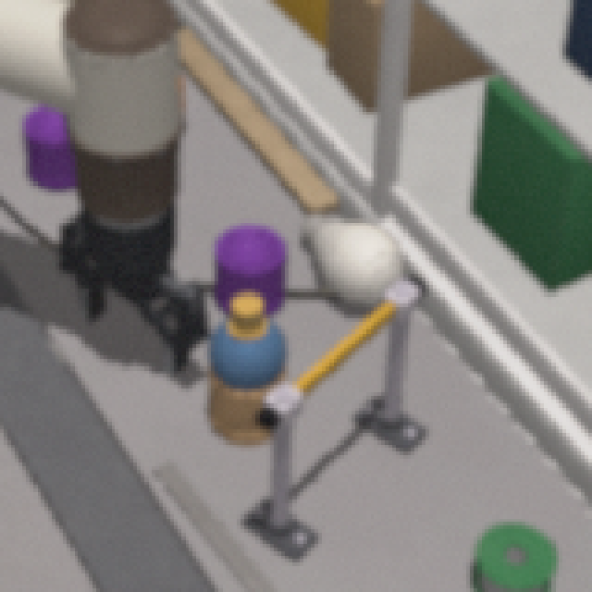

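```bash
python3 -m jog '[[[0,4,0,0],[0,8,0,0],[0,11,0,0],[0,14,0,0],[0,17,0,0]]]'; python3 go.py 419.1 95 165 -69.4; python3 -m jog '[[[0,3,0,0],[0,6,0,0],[0,9,0,0],[0,12,0,0],[0,15,0,0]]]';python3 - <<'E'
from meas import *
im,d,p=snap('scene','s5');cv2.imwrite('pics/c9.png',cv2.resize(im[140:300,260:420],None,fx=3.7,fy=3.7,interpolation=3))
im,d,p=snap('wrist','w7')
E
```

```text
clock: 18.77
position: [424.7, 79.8, 164.6]
ee_rot: [0.984, 0.179, 0.001, -0.006]
contact_force: [-1.1, -0.1, 0.7]
gripper_width: 85.0
now [424.7  79.8 164.6] q [ 0.984  0.179  0.001 -0.006] F [-1.1 -0.1  0.7] w 85.0 t 18.775 jaw -69.36448447038768 j6 1.3926561508092348
tool shift [  0.1 -16.2  -0.3] spin 0.035515529612325736
clock: 19.4
position: [430.0, 65.6, 164.4]
ee_rot: [0.984, 0.179, 0.001, -0.006]
contact_force: [-0.1, 2.1, 0.2]
gripper_width: 84.7
```

View pics/c9.png

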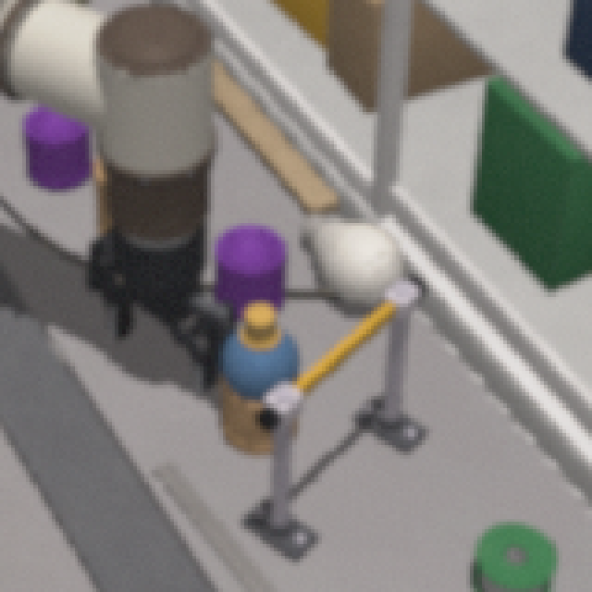

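View pics/w7.png

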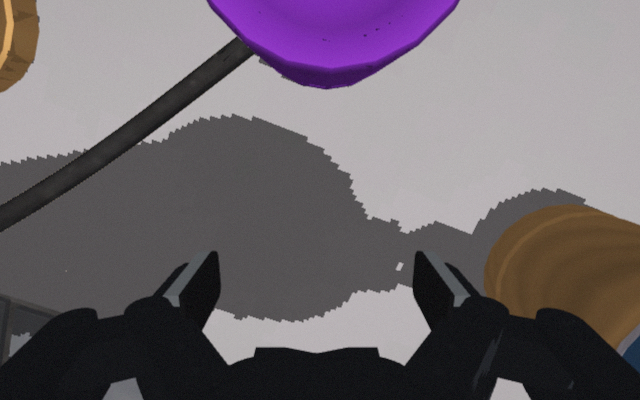

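```bash
cat > lamp.py <<'E'
from meas import *
import sys
def lamp(fn,box=(290,200,400,290)):
    im,d,p=load(fn); m,s_,c=comp(im,(95,60,60),(115,255,255),box)
    Q=np.array([dep(p,u,v,d[v,u]) for v,u in np.argwhere(m) if d[v,u]>0]); Q=Q[(Q[:,2]>66)&(Q[:,2]<112)]
    A=np.c_[2*Q,np.ones(len(Q))]; b=(Q**2).sum(1)-0
    # known radius 31
    from scipy.optimize import least_squares
    r=least_squares(lambda c:np.linalg.norm(Q-c,axis=1)-31,Q.mean(0)-[0,0,20],loss='soft_l1').x
    rel=r[:2]-[493.5,-105.4]; print(fn,len(Q),np.round(r,1),'g',round(rel@[.352,-.936],1),round(rel@[.936,.352],1))
    m,s_,c=comp(im,(16,110,90),(32,255,255),box); 
for f in sys.argv[1:]: lamp(f)
E
python3 lamp.py s4 s5
```

```text
s4 229 [464.6 -19.6  77.7] g -90.5 3.2
s5 228 [467.9 -33.5  77.8] g -76.3 1.4
```

```bash
python3 -m jog '[[[0,4,0,0],[0,8,0,0],[0,12,0,0],[0,16,0,0],[0,20,0,0]]]'; python3 -m jog '[[[0,4,0,0],[0,8,0,0],[0,12,0,0],[0,16,0,0],[0,20,0,0]]]';python3 go.py 419.1 95 164.5 -69.4; python3 - <<'E'
from meas import *
im,d,p=snap('scene','s6');cv2.imwrite('pics/c10.png',cv2.resize(im[140:300,260:420],None,fx=3.7,fy=3.7,interpolation=3))
E
python3 lamp.py s6
```

```text
clock: 20.12
position: [437.0, 46.5, 164.1]
ee_rot: [0.984, 0.179, 0.001, -0.006]
contact_force: [-0.4, 1.7, 0.3]
gripper_width: 84.9
clock: 20.75
position: [444.1, 27.5, 163.9]
ee_rot: [0.984, 0.179, 0.001, -0.006]
contact_force: [-0.8, 0.8, 1.1]
gripper_width: 85.1
now [444.1  27.5 163.9] q [ 0.984  0.179  0.001 -0.006] F [-0.8  0.8  1.1] w 85.1 t 20.75 jaw -69.41113101650436 j6 1.5281540211891407
tool shift [  0.3 -72.    0.2] spin -0.011131016504350555
s6 70 [479.1 -71.4  79.8] g -36.9 -1.5
```

View pics/c10.png

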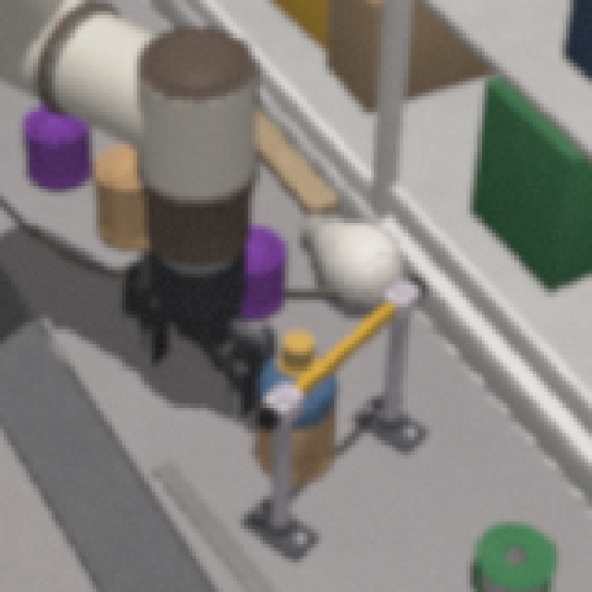

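```bash
python3 -m jog '[[[0,4,-0.3,0],[0,8,-0.5,0],[0,12,-0.5,0],[0,16,-0.5,0],[0,20,-0.5,0]]]'; python3 -m jog '[[[0,4,0,0],[0,8,0,0],[0,12,0,0],[0,16,0,0],[0,20,0,0]]]';python3 go.py 419.1 95 164.5 -69.4; python3 - <<'E'
from meas import *
im,d,p=snap('scene','s7');cv2.imwrite('pics/c11.png',cv2.resize(im[140:300,260:420],None,fx=3.7,fy=3.7,interpolation=3))
E
python3 lamp.py s7
```

```text
clock: 21.42
position: [451.3, 8.2, 164.1]
ee_rot: [0.984, 0.179, 0.001, -0.006]
contact_force: [-0.7, -0.2, -0.2]
gripper_width: 84.6
clock: 22.05
position: [458.4, -10.8, 163.9]
ee_rot: [0.984, 0.179, 0.001, -0.006]
contact_force: [0.2, 1.5, 0.1]
gripper_width: 85.0
now [458.4 -10.8 163.9] q [ 0.984  0.179  0.001 -0.006] F [0.2 1.5 0.1] w 85.0 t 22.05 jaw -69.43116281960398 j6 1.6238599867448487
tool shift [   0.3 -112.8    0.6] spin -0.03116281960397771
s7 246 [ 493.5 -110.2   78.7] g 4.4 -1.7
```

View pics/c11.png

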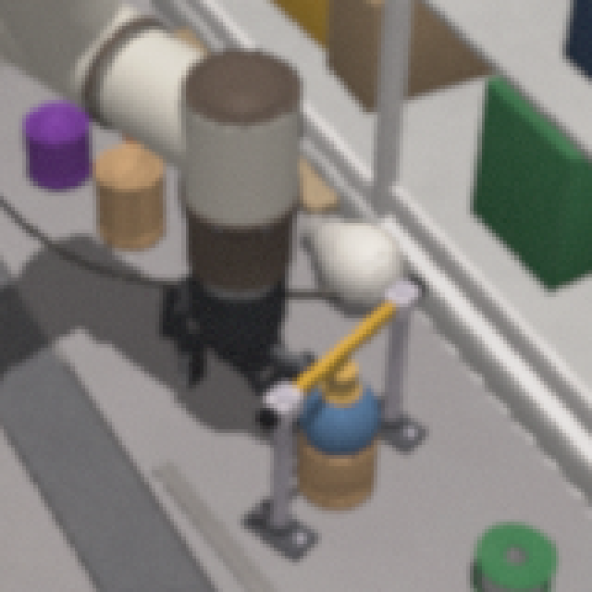

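```bash
python3 -m jog '[[[0,4,-0.5,0],[0,8,-0.5,0],[0,12,-0.5,0],[0,16,-0.5,0],[0,20,-0.5,0]]]'; python3 -m jog '[[[0,4,0,0],[0,8,0,0],[0,12,0,0],[0,16,0,0],[0,20,0,0]]]';python3 go.py 419.1 95 164.5 -69.4; python3 - <<'E'
from meas import *
im,d,p=snap('scene','s8');cv2.imwrite('pics/c12.png',cv2.resize(im[140:300,260:420],None,fx=3.7,fy=3.7,interpolation=3))
E
python3 lamp.py s8
```

```text
clock: 22.72
position: [465.6, -30.0, 164.1]
ee_rot: [0.984, 0.178, 0.001, -0.006]
contact_force: [-0.4, 0.9, 0.9]
gripper_width: 84.9
clock: 23.35
position: [472.8, -48.9, 163.9]
ee_rot: [0.984, 0.178, 0.001, -0.006]
contact_force: [-0.7, 0.8, -0.1]
gripper_width: 84.6
now [472.8 -48.9 163.9] q [ 0.984  0.178  0.001 -0.006] F [-0.7  0.8 -0.1] w 84.6 t 23.35 jaw -69.44527766079665 j6 1.7152799487726502
tool shift [   0.3 -153.6    1.1] spin -0.04527766079664275
s8 269 [ 507.6 -148.1   77.8] g 44.9 -1.9
```

View pics/c12.png

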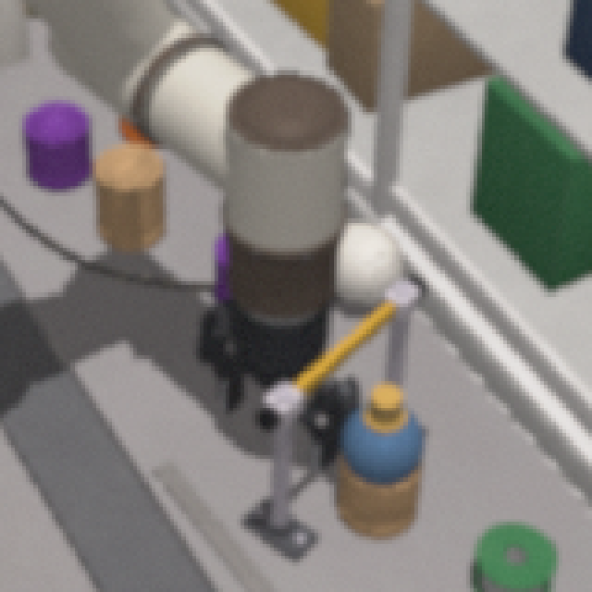

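```bash
python3 -m jog '[[[0,2,-0.3,0],[0,4,-0.3,0],[0,5,-0.3,0],[0,5,-0.3,0],[0,5,-0.3,0]]]'; python3 -m jog '[[[0,-5,0,0],[0,-20,-1,0],[0,-45,-2,0],[0,-75,-3,0],[0,-100,-5,0]]]';python3 go.py 419.1 95 164.5 -69.4;python3 -m jog '[[[0,-10,-40,0],[0,-10,-90,0],[0,-10,-140,0],[0,-10,-190,0],[0,-10,-200,0]]]';  python3 -m jog '[[[0,0,0,0],[0,0,0,0],[0,0,0,0],[0,0,0,0],[0,0,0,0]]]'; python3 - <<'E'
from meas import *
im,d,p=snap('scene','s9');cv2.imwrite('pics/c13.png',cv2.resize(im[110:310,230:430],None,fx=3,fy=3,interpolation=3))
snap('top','t9'); snap('wrist','w9')
E
python3 lamp.py s9
```

```text
clock: 24.02
position: [474.6, -53.9, 164.1]
ee_rot: [0.984, 0.178, 0.001, -0.006]
contact_force: [-0.3, 0.4, -0.3]
gripper_width: 85.2
clock: 24.65
position: [438.8, 41.2, 170.4]
ee_rot: [0.984, 0.179, 0.001, -0.006]
contact_force: [1.0, -0.3, 0.3]
gripper_width: 85.3
now [438.8  41.2 170.4] q [ 0.984  0.179  0.001 -0.006] F [ 1.  -0.3  0.3] w 85.3 t 24.65 jaw -69.4043702087774 j6 1.4910385353859985
tool shift [  0.5 -57.2   6.5] spin -0.004370208777388029
clock: 25.28
position: [435.3, 49.0, 374.1]
ee_rot: [0.984, 0.179, 0.005, -0.007]
contact_force: [1.5, 0.2, 0.2]
gripper_width: 85.2
clock: 25.9
position: [435.3, 49.0, 373.6]
ee_rot: [0.984, 0.179, 0.004, -0.007]
contact_force: [0.6, -0.1, -0.5]
gripper_width: 84.9
s9 253 [ 509.7 -153.5   78. ] g 50.7 -1.8
```

View pics/c13.png

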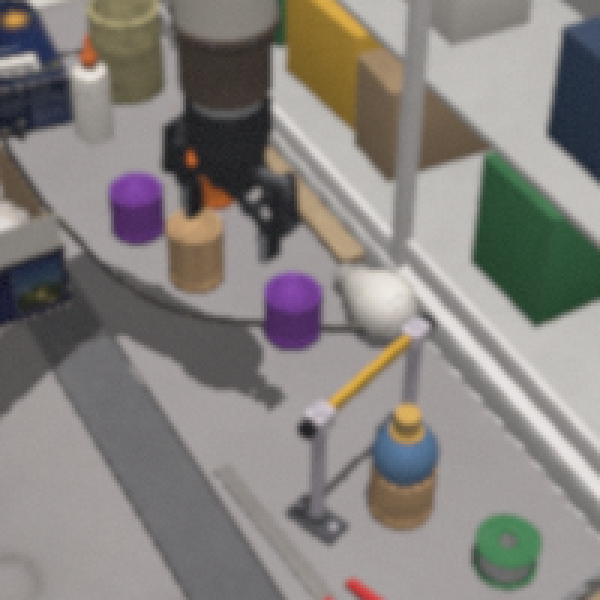

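View pics/t9.png

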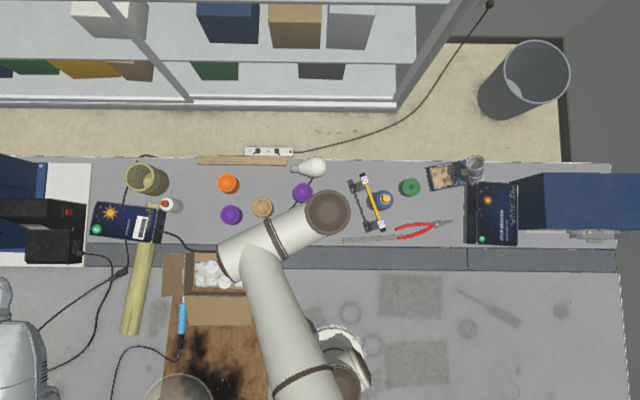

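View pics/w9.png

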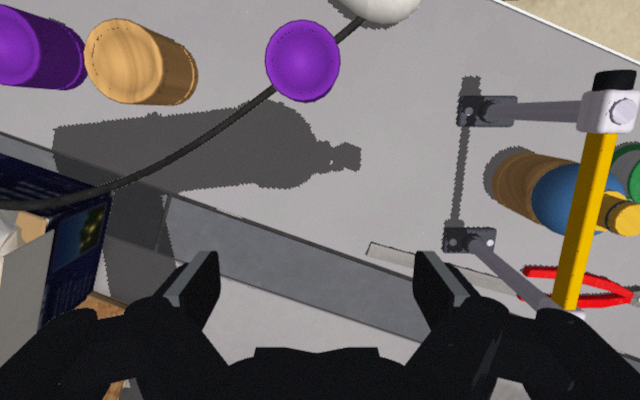

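```bash
python3 - <<'E'
from meas import *
im,d,p=load('t9'); 
P=cloud(d,p,(370,185,400,215)); print('finial',rim(P,128,136),P[:,2].max())
im,d,p=load('s9'); P=cloud(d,p,(340,230,390,295)); Q=P[(P[:,2]>10)&(P[:,2]<55)][:,:2]; Q=Q[np.hypot(*(Q-[509.7,-153.5]).T)<40]
from scipy.optimize import least_squares
print('foot axis',least_squares(lambda c:np.hypot(*(Q-c).T)-31,[509.7,-153.5],loss='soft_l1').x,len(Q))
arm.job_done()
E
```

```text
finial (508.0, -149.7, 11.7, 45) 157.62824238544917
foot axis [ 509.663124   -153.61543598] 226
the job is handed in; nothing more can be done
```

I did the task and handed it in at about 26 s of the 72 s allowed. No verdict is reported, so success rests on my own checks below.

**What I did**
1. I lifted the short foot past the look-alikes, because the gaps between them were too narrow to push it through. I set it down about 93 mm left of the bar, on the gauge's axis.
2. I took the globe off the tall foot by its finial, seated it in the short foot and let go.
3. I pushed the lamp under the bar with the outer knuckle of the open gripper, low on the foot. The hand's body stayed left of the bar. I then backed off and rose clear.

**Last checks**
- **Seating:** the ball centre is at (509.7, -153.5) and 78.0 mm up. The foot axis fits at (509.7, -153.6), so the globe is centred, and it looks upright in the scene picture.
- **Position:** the foot's axis is about 48–51 mm past the bar and 2 mm sideways.
- **Other objects:** the tall foot, bottle, reel and look-alikes are standing where they were, judged by eye in the pictures.
- **Robot:** the hand is clear of everything, and the contact force readings are at noise level.

**Disagreements:** the scene camera put the lamp about 3 mm further along the travel than the wrist camera did. The top camera's coarse finial fit, (508.0, -149.7), was about 4 mm from the ball centre. That fit used only 45 points, and I put both differences down to calibration and resolution.

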